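Shut the fittings drawer and the die case before filing

ROBOT

A 6-joint arm with a two-finger parallel gripper is mounted at the origin on the work surface. World frame = base frame: x ahead of the robot, y to its left, z up, the work surface at z = 0. Lengths are in m, angles in rad, forces in N, time in s.
With the tool pointing down it reaches from about 0.375 to 0.9 m from the base axis. Payload 3.1 kg.
Tool frame: the origin (TCP) lies midway between the tips of the shut fingers; the grasp point (between the pads) lies 19 mm behind it; x points along the fingers, z is the direction in which the jaws open and shut, and the axes are right-handed (so a half turn about x gives the same grasp; the last joint's range is limited). The gripper opens to 85 mm and grips with 20 to 120 N. Pads are 22 mm wide; open, the fingers measure 114 mm over their backs; the gripper's body (76 mm by 85 mm) begins 54 mm behind the grasp point. The pads swing forward as they close: fully open they stand 13 mm farther back than shut.
Start: joints at [-0.178, 0.527, 1.433, -0, 1.181, -0.178], TCP at [0.625, 0, 0.205] pointing down, gripper open.
Joint ranges: [-3.08, 3.08], [-0.75, 2.2], [0.22, 2.44], [-1.43, 4.57], [0, 2.65], [-2.85, 2.85]. Speed limits (rad/s): [2.79, 2.79, 3.14, 3.14, 3.14, 3.14].

INTERFACE

Orientations are given as a unit quaternion [x, y, z, w].
In Python, from station import status, snapshot, camera_params, ticket gives the robot as it stands.
- The arm moves only by the tool arm_command, never from a script. Its argument "series" is a list that holds one entry, the list of rows, each a list of 4 numbers: the shift along the tool's x, y, z in mm, then the turn about the tool's x in rad. A call has 1 to 10 rows; each row shifts and turns the commanded pose from where the row before left it, along the tool's axes as they then stand; what a row does not reach is not made up. A row lasts 1/10 s, in which the tool goes at most 50 mm and 8.59 degrees, less where a joint would pass 70% of its speed; a pose out of reach is approached as far as the arm can. A call is refused whole if a number of a shift passes 50 or a number of a turn 0.15, either way. A call with a gripper value outside its range is refused whole. "jaw" is the opening in per cent of the stroke, from 0 (shut) to 100 (fully open), set as the call begins (left out, the last holds). The fingers move at their own pace and stop on an object; "force" is the grip in N (left out, the last holds). Time passes only in rows, so rows that do not move let the fingers close. It gives the time, the measured TCP pose, the force and the opening at its end, in the units of the state.
- status.sense(): the state, without advancing time (a new reading comes with each control period).
- snapshot(name): name is "scene" or "side" or "wrist"; returns the picture (420x560x3 uint8, red, green, blue); there is no depth.
- camera_params(name): a dict with "fovy" (degrees; the focal length in pixels is half the picture's height over the tangent of half this angle, whatever the lens; pixels are square), "cx", "cy" (the principal point, pixels), "extrinsics" (4x4, takes a point from camera to world coordinates); the wrist camera has in their place "mount" (4x4, takes a point from camera to tool coordinates, whose origin is the TCP and whose axes are the tool frame's). Camera axes: x right, y down, z forward; pixel columns grow to the right and rows downward; lengths in m; the calibration is good to about 2 mm. A picture is of the moment at which its call begins: read the wrist's pose just before it. camera_params takes no time and is no camera call.
- ticket.sign_off(): hands the job in, once; it reports no verdict.
The state is a dict: "t": time; "q": joint angles; "qd": joint speeds; "tau": joint torques, N m; "tcp_pos": TCP position; "tool_rot": TCP orientation; "force": force on the tool from outside, world axes, zero at the start; "ft_torque": the same for the moment, N m; "finger_gap": opening from 0.0 (shut) to 1.0 (fully open).
Only numpy, scipy, OpenCV 4.12 (cv2) and the standard library are available. Lean on these libraries where they do the work, as an engineer would, in place of code of your own. Each camera call takes 0.05 s, during which the arm holds its last target. There are 200 camera calls.

TASK

Filing is about to start at the vise, so close up what must stay free of filings: with the fingertips, push the green drawer fully shut and swing the lid of the red die case down until it is fully closed, in either order and without slamming either. Only push on the outside of the drawer front and of the lid: do not pinch or hook them and do not pick anything up. The blue drawer is still in use: leave it open just as it is, and leave the fittings and other things on the bench where they are.

Things in the scene. Friction and masses are not known exactly. Their poses are not given: they have to be found in the camera images.
- green_cabinet: the green painted steel one-drawer unit, fixed to the bench, 190 deep x 160 wide x 100 mm high. Origin: on the bench, below the middle of its front face. x axis points into the unit (the direction in which its drawer is pushed shut), z up. It may be turned up to 0.12 rad about z. It swaps places with the blue unit and the red case from run to run.
- green_front (a point): middle of the outer face of the green drawer's flat front panel, which is 140 wide x 76 high x 12 mm thick with a white card and a dark flush disc (nothing sticks out); this point is 52 mm above the bench, the panel reaches from 14 to 90 mm. Axes as the unit's. Push here towards +x of the unit; shut, this point lies 12 mm in front of the unit's front face.
- green_drawer (a joint): Slide of the green drawer: 0 = fully shut, grows as the drawer is pulled out towards the robot (m, hard stops at 0 and 0.13; it starts 0.05 to 0.11 open). About 3 N moves it; it has no spring and stays where it is left.
- green_tray (a point): middle of the floor of the sheet-steel tray behind the green drawer's front, 20 mm above the bench, 80 mm behind the inner face of the front; axes as the unit's. The tray is 160 long x 124 wide, its walls reach 65 mm above the bench. The tray and the inner face of the front (steel lined) are the inside: the fingers must not press there.
- blue_cabinet: the blue painted steel one-drawer unit, fixed to the bench, 190 deep x 160 wide x 100 mm high. Origin: on the bench, below the middle of its front face. x axis points into the unit (the direction in which its drawer is pushed shut), z up. It may be turned up to 0.12 rad about z.
- blue_front (a point): middle of the outer face of the blue drawer's flat front panel, which is 140 wide x 76 high x 12 mm thick with a white card and a dark flush disc (nothing sticks out); this point is 52 mm above the bench, the panel reaches from 14 to 90 mm. Axes as the unit's. The blue drawer looks like the green one but is to stay open as it is.
- die_case: the red steel case of threading dies, fixed to the bench, 170 deep (x) x 150 wide (y) x 80 mm high, open top with six dies in a wooden block. Origin: on the bench, below the middle of the hinge line along its far rim; x points away from the robot, so the case lies from x = -170 to 0 mm. It may be turned up to 0.1 rad about z.
- lid_hinge (a point): middle of the lid's hinge line, 80 mm above the bench on the far rim of the red case. The axes turn with the lid; the hinge line is y. The lid's inside carries a grey felt lining, 150 x 130 x 3 mm: the fingers must not press there.
- lid_edge (a point): middle of the lid's free edge, on its outer face: 172 mm from the hinge line and 8 mm out from the lid's underside (shut: nearest the robot, 88 mm above the bench; open at 1.57 rad: 252 mm above the bench, 8 mm behind the hinge line).
- lid (a joint): angle of the red lid (flat plate 172 x 152 x 8 mm, no knob): 0 = shut, flat on the case; 1.57 = upright; hard stops 0 and 1.8; starts at 1.05 to 1.6. The stiff hinge holds it at any angle: it never falls, and takes 0.1 to 0.65 N m to turn (up to 6 N at 110 mm from the hinge). Upright, its outer face looks away from the robot: push it from behind, over towards the robot, then down.
- elbow: dark steel pipe elbow lying loose in the green drawer's tray, about 45 x 40 mm, 34 mm high; it rides with the drawer. Origin: middle of its underside.
- coupling: brass ring coupling standing loose in the blue drawer's tray, 36 mm across, 30 mm high. Origin: centre of its underside.
- nipple_left: steel pipe nipple standing loose on the bench between the left and middle places, 29 mm across, 60 mm high. Origin: centre of its underside.
- nipple_right: copper pipe nipple standing loose on the bench between the middle and right places, 29 mm across, 60 mm high. Origin: centre of its underside.
- wrench: steel wrench, 200 mm long, lying at the robot's right. Origin: centre of its underside.
- oil: yellow oil can, 56 mm across, 130 mm high, at the right. Origin: centre of its underside.
- mug: white mug, 80 mm across, 90 mm high, at the left. Origin: centre of its underside.

How it is judged:
By the outcome, as a careful person would: the job done as asked, in the order asked, and still so for the second after the job is handed in, with the robot touching nothing.
It also fails if it takes over 58 s, if anything falls off the work surface, if the arm or the gripper's body presses on something with over 40 N, if the wrist force passes 120 N, or if a joint passes its speed limit or range.

## Working session

There is one attempt and no reset: what is moved stays moved. The work goes in short steps, Python scripts to look and compute and a tool call to move; the robot and the scene stay as the last step left them, time stands still between calls to the robot, and variables do not carry over. Pictures are saved under pics/ and viewed, about 8 in all and at most 12, crops included, and the job is handed in when it is done.

Besides the shell and the picture viewer there is one more tool, called after ">>>" as name(argument=value, ...) on one line, values as JSON. arm_command: Moves the arm, as the interface text tells. Its arguments: {"type":"object","properties":{"series":{"type":"array"},"jaw":{"type":"number"},"force":{"type":"number"}},"required":["series"]}

```bash
ls; mkdir -p pics
python3 - <<'E'
from station import status,snapshot,camera_params
import cv2,numpy as np
s=status.sense();print(s['t'],s['tcp_pos'],s['tool_rot'],s['finger_gap'])
for n in ['scene','side']:
    p=camera_params(n);print(n,p['fovy'],p['cx'],p['cy'],np.round(p['extrinsics'],4).tolist())
    cv2.imwrite(f'pics/{n}0.png',snapshot(n)[:,:,::-1])
print(camera_params('wrist'))
E
```

```text
pics
0.0 [6.24215826e-01 1.55098869e-04 2.03525963e-01] [1.19389539e-04 7.07873432e-01 1.35202474e-04 7.06339275e-01] 1.0024600946326967
scene 46.33387196998146 272.3821364810955 209.36877257816482 [[0.7613, 0.3325, -0.5566, 1.286], [0.6482, -0.4114, 0.6408, -0.8996], [-0.0159, -0.8487, -0.5287, 0.7845], [0.0, 0.0, 0.0, 1.0]]
side 46.9243993927421 281.63646257999204 208.0343001033487 [[0.9743, -0.1601, 0.1582, 0.2927], [-0.2249, -0.6656, 0.7116, -0.9424], [-0.0086, -0.7289, -0.6845, 0.9688], [0.0, 0.0, 0.0, 1.0]]
{'fovy': 68.16011303653285, 'cx': 279.7307975435689, 'cy': 210.13985279547637, 'mount': array([[-9.77448074e-05, -3.19492291e-01,  9.47588870e-01,
        -1.69547632e-01],
       [-7.60668574e-04, -9.47588577e-01, -3.19492271e-01,
         8.27036131e-02],
       [ 9.99999706e-01, -7.52029785e-04, -1.50405882e-04,
        -8.61763479e-05],
       [ 0.00000000e+00,  0.00000000e+00,  0.00000000e+00,
         1.00000000e+00]])}
```

View pics/scene0.png

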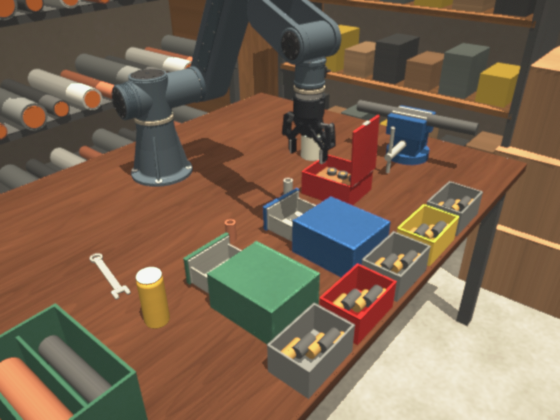

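View pics/side0.png

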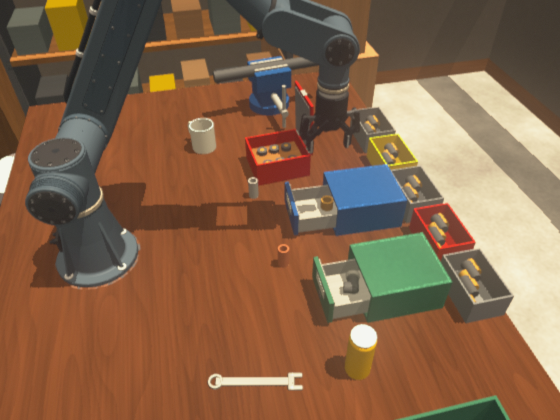

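Seen so far: red case at left (side view ~(278,155), lid upright behind the gripper), blue unit in the middle (~(365,200)), green unit at right (~(400,275)) with its drawer front at ~(325,287). Next I enlarge the relevant regions.

Run:
```python
import cv2,numpy as np
a=cv2.imread('pics/side0.png');b=cv2.imread('pics/scene0.png')
def c(im,x,y,w,h,s=None):return cv2.resize(im[y:y+h,x:x+w],(400,300),interpolation=cv2.INTER_CUBIC)
t=np.vstack([np.hstack([c(a,300,225,160,120),c(a,230,70,160,120)]),np.hstack([c(b,175,215,160,120),c(b,270,100,160,120)])])
cv2.imwrite('pics/crop0.png',t)
```

```text
(no output)
```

View pics/crop0.png

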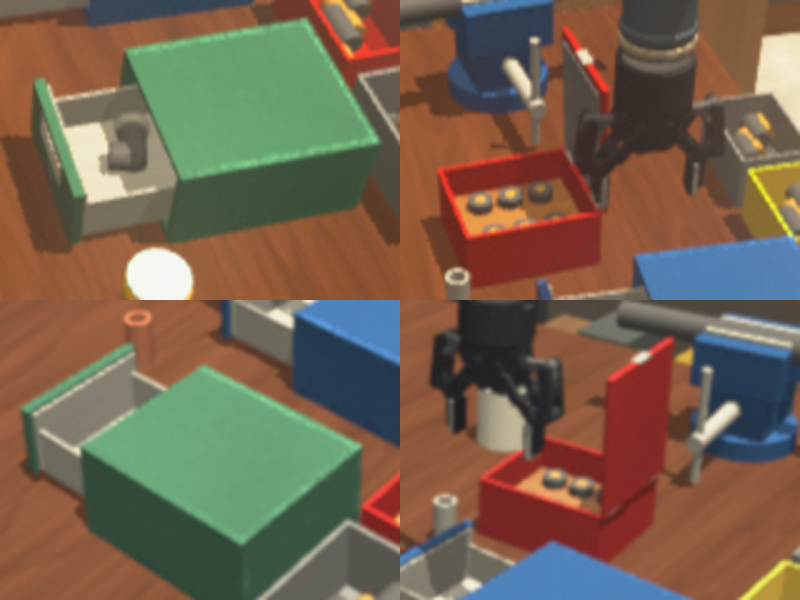

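Crops show the green top-face corners, drawer-front top edge, and the red rim and lid top edge clearly. I cast rays onto planes at the known heights.

```bash
cat > h.py <<'E'
import numpy as np
from station import camera_params
def ray(n,u,v,pose=None):
    p=camera_params(n);f=210/np.tan(np.radians(p['fovy'])/2)
    T=p['extrinsics'] if 'extrinsics' in p else pose@p['mount']
    return T[:3,3],T[:3,:3]@np.array([(u-p['cx'])/f,(v-p['cy'])/f,1])
def onz(n,u,v,z,pose=None):
    o,d=ray(n,u,v,pose);return o+d*(z-o[2])/d[2]
def tri(a,b):
    (o,d),(p,e)=ray(*a),ray(*b)
    s=np.linalg.lstsq(np.c_[d,-e],p-o,rcond=None)[0]
    x,y=o+d*s[0],p+e*s[1];return (x+y)/2,np.linalg.norm(x-y)
E
python3 - <<'E'
from h import *
np.set_printoptions(precision=4,suppress=True)
S=[(350.8,245.8),(422.8,233),(450.8,281.8),(370,297)];C=[(257,241.8),(319,275),(271,312.2),(209,275)]
print('green top side: FL,BL,BR,FR');[print(onz('side',*p,.1)) for p in S]
print('scene');[print(onz('scene',*p,.1)) for p in C]
print('tri FL?',tri(('side',*S[0]),('scene',*C[0])),tri(('side',*S[3]),('scene',*C[3])))
print('gfront');[print(onz('side',*p,.09)) for p in [(314.4,257.8),(328.8,303)]];[print(onz('scene',*p,.09)) for p in [(227.8,233.8),(185,258.2)]]
print('red rim side');[print(onz('side',*p,.08)) for p in [(245.2,138),(257.2,164.8),(310,154.8),(296,130)]]
print('red scene');[print(onz('scene',*p,.08)) for p in [(302,174),(352,186),(372,174.8)]]
print('lid',tri(('side',296,81.2),('scene',378.8,116)),tri(('side',312.8,97),('scene',353.2,131.2)))
print('nips',onz('side',253,181,.06),onz('side',283.5,248,.06), 'vise handle',tri(('side',284,87),('scene',391,129)),tri(('side',284,124),('scene',388,171)))
E
```

```text
green top side: FL,BL,BR,FR
[ 0.6261 -0.2084  0.1   ]
[ 0.8133 -0.2092  0.1   ]
[ 0.8088 -0.3643  0.1   ]
[ 0.6176 -0.3618  0.1   ]
scene
[ 0.6316 -0.2045  0.1   ]
[ 0.8182 -0.2112  0.1   ]
[ 0.812 -0.364  0.1  ]
[ 0.6331 -0.3627  0.1   ]
tri FL? (array([ 0.6284, -0.2025,  0.0956]), np.float64(0.003408827938879535)) (array([ 0.622 , -0.3538,  0.0883]), np.float64(0.00036100874216070633))
gfront
[ 0.5329 -0.2165  0.09  ]
[ 0.5279 -0.3495  0.09  ]
[ 0.543  -0.2149  0.09  ]
[ 0.5359 -0.3483  0.09  ]
red rim side
[0.4587 0.3251 0.08  ]
[0.4698 0.181  0.08  ]
[0.635  0.1914 0.08  ]
[0.6264 0.3302 0.08  ]
red scene
[0.482  0.1674 0.08  ]
[0.6416 0.1991 0.08  ]
[0.651  0.2961 0.08  ]
lid (array([0.6278, 0.3438, 0.2475]), np.float64(0.0015558121803921543)) (array([0.6381, 0.1956, 0.2628]), np.float64(0.02156437317042206))
nips [0.4474 0.1341 0.06  ] [ 0.4742 -0.1423  0.06  ] vise handle (array([0.6165, 0.4562, 0.1676]), np.float64(0.00021346534290343812)) (array([0.6185, 0.4683, 0.0141]), np.float64(0.00304582939827997))
```

Measured: green front face at x≈0.625, centre y≈-0.284, yaw≈-0.03, drawer face at x≈0.535 (≈80 mm open). The red hinge is at about (0.632, 0.260) with yaw≈0.06, and the lid is near upright (top z≈0.25). All of this agrees with the given sizes. First I rise, shut the jaws and turn them across, doing the lid first.

>>> arm_command(series=[[[-17, 0, 0, -0.15], [-17, 0, 0, -0.15], [-17, 0, 0, -0.15], [-17, 0, 0, -0.15], [-17, 0, 0, -0.15], [-17, 0, 0, -0.15], [-17, 0, 0, -0.15], [-17, 0, 0, -0.15], [-17, 0, 0, -0.15], [-17, 0, 0, -0.15]]], jaw=0)

```text
t: 1.1
tcp_pos: [0.6246, 0.0001, 0.3746]
tool_rot: [-0.483, 0.516, 0.484, 0.516]
force: [1.6, 0.3, -0.4]
finger_gap: 0.001
```

>>> arm_command(series=[[[0, 0, 0, -0.07], [0, -11, 29, 0], [0, -11, 29, 0], [0, -11, 29, 0], [0, -11, 29, 0], [0, -11, 29, 0], [0, -11, 29, 0], [0, -11, 29, 0], [0, -11, 29, 0], [0, -11, 29, 0]]])

```text
t: 2.1
tcp_pos: [0.7242, 0.2621, 0.3736]
tool_rot: [-0.499, 0.501, 0.5, 0.5]
force: [-0.1, -0.2, 0.4]
finger_gap: -0.004
```

Run:
```python
from station import status,snapshot
import cv2,numpy as np
s=status.sense();print(s['t'],s['tcp_pos'],s['tool_rot'])
ims=[snapshot(n)[:,:,::-1] for n in ['scene','side','wrist']]
a=cv2.resize(ims[0][70:230,260:460],(400,320),interpolation=cv2.INTER_CUBIC)
b=cv2.resize(ims[1][40:200,200:400],(400,320),interpolation=cv2.INTER_CUBIC)
t=np.vstack([np.hstack([a,b]),np.hstack([cv2.resize(ims[2],(373,280)),np.zeros((280,427,3),np.uint8)])])
cv2.imwrite('pics/v1.png',t);np.save('pics/w1.npy',ims[2])
for n,i in zip('abc',ims):cv2.imwrite(f'pics/raw1{n}.png',i)
```

```text
2.1 [0.72418859 0.26213141 0.37356837] [-0.49948684  0.5006941   0.50012555  0.49969266]
```

View pics/v1.png

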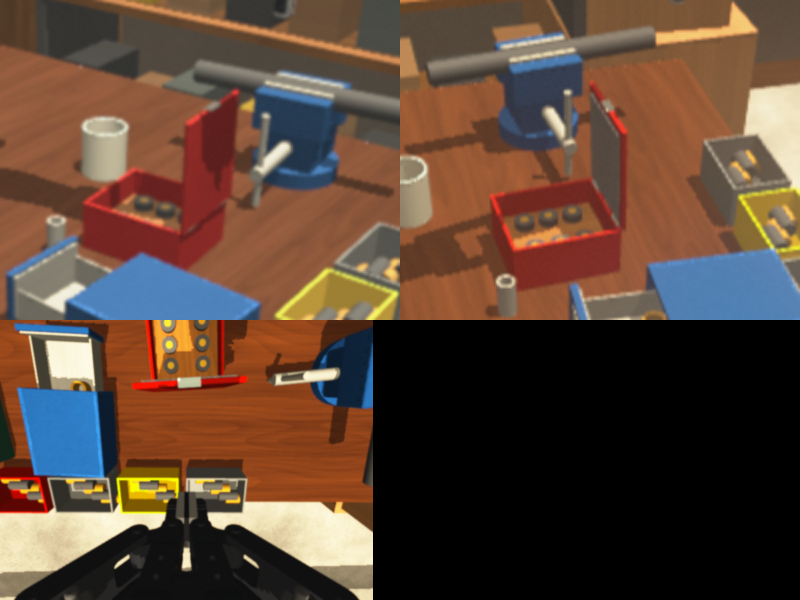

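Wrist view (scale 2/3): the lid's top edge runs from ~(132,386) to (247,380) in the montage, with open bench behind it. The vise handle is well to the +y side. I compute the lid edge from these.

Run:
```python
from h import *
from station import status
from scipy.spatial.transform import Rotation as R
np.set_printoptions(precision=4,suppress=True)
s=status.sense();T=np.eye(4);T[:3,:3]=R.from_quat(s['tool_rot']).as_matrix();T[:3,3]=s['tcp_pos']
for u,v in [(132,386),(247,380),(190,378),(190,388),(270,378),(330,330)]:
    print(u,v,onz('wrist',u*1.5,(v-320)*1.5,.25 if u<250 else .15,T))
# free edge two-view: top corners far(+y) and near(-y)
sc=lambda u,v:('scene',260+u/2,70+v/2); sd=lambda u,v:('side',200+(u-400)/2,40+v/2)
print(tri(sc(237,92),sd(592,88)),tri(sc(186,125),sd(624,120)))
print('hinge -y end',tri(sc(184,232),sd(620,228)))
```

```text
132 386 [0.6359 0.1906 0.25  ]
247 380 [0.6282 0.3429 0.25  ]
190 378 [0.6259 0.2677 0.25  ]
190 388 [0.6383 0.2678 0.25  ]
270 378 [0.6202 0.4104 0.15  ]
330 330 [0.5463 0.4999 0.15  ]
(array([0.6272, 0.3403, 0.2446]), np.float64(0.009391651487226222)) (array([0.6363, 0.1965, 0.2558]), np.float64(0.016814788369536874))
hinge -y end (array([0.6384, 0.2034, 0.0755]), np.float64(0.002966758315789051))
```

>>> arm_command(series=[[[20, 0, 0, 0], [20, 0, 0, 0], [20, 0, 0, 0], [20, 0, 0, 0], [20, 0, 0, 0], [20, 0, 0, 0], [20, 0, 0, 0], [20, 0, 0, 0], [8, 0, 0, 0], [0, 0, 0, 0]]])

```text
t: 3.25
tcp_pos: [0.7231, 0.2596, 0.2048]
tool_rot: [-0.499, 0.502, 0.5, 0.499]
force: [1.5, 0.7, -0.1]
finger_gap: 0.001
```

>>> arm_command(series=[[[0, 8, 0, 0], [0, 8, 0, 0], [0, 8, 0, 0], [0, 8, 0, 0], [0, 8, 0, 0], [0, 8, 0, 0], [0, 8, 0, 0], [0, 5, 0, 0], [0, 4, 0, 0], [0, 4, 0, 0]]])

```text
t: 4.25
tcp_pos: [0.655, 0.261, 0.2065]
tool_rot: [-0.5, 0.5, 0.5, 0.5]
force: [-1.0, 0.2, -0.2]
finger_gap: -0.001
```

>>> arm_command(series=[[[0, 5, 0, 0], [0, 5, 0, 0], [0, 5, -0.5, 0], [0.5, 5, -0.5, 0], [0.5, 5, -0.5, 0], [0.5, 5, -0.5, 0], [1, 5, -0.5, 0], [1, 5, 0, 0], [1, 5, 0, 0], [1.2, 5, 0, 0]]])

```text
t: 5.25
tcp_pos: [0.6048, 0.2582, 0.201]
tool_rot: [-0.5, 0.5, 0.5, 0.5]
force: [1.0, -0.1, 1.6]
finger_gap: -0.005
```

```bash
cat > look.py <<'E'
import sys,cv2,numpy as np
from station import snapshot
n=sys.argv[1];x,y,w,h=map(int,sys.argv[2:6]);x2,y2,w2,h2=map(int,sys.argv[6:10])
f=lambda c,x,y,w,h:cv2.resize(snapshot(c)[y:y+h,x:x+w,::-1],(400,320),interpolation=cv2.INTER_CUBIC)
cv2.imwrite(f'pics/{n}.png',np.hstack([f('scene',x,y,w,h),f('side',x2,y2,w2,h2)]))
E
python3 look.py v2 260 70 200 160 200 40 200 160
```

```text
(no output)
```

View pics/v2.png

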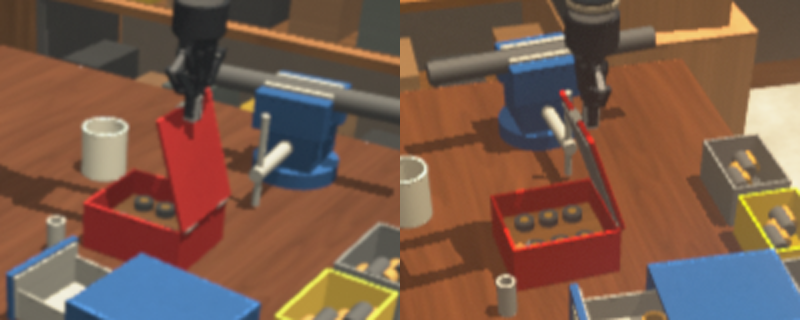

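The lid is tilting (~70°) with the fingertips on its outer face (scene crop ~(190,105)). I continue along the arc.

>>> arm_command(series=[[[2, 4.5, -0.3, 0], [2.2, 4.5, -0.3, 0], [2.3, 4.5, -0.3, 0], [2.4, 4.5, -0.3, 0], [2.7, 4.6, -0.3, 0], [2.8, 4.6, -0.3, 0], [2.9, 4.6, -0.3, 0], [3, 4.6, -0.3, 0], [3.5, 4.1, -0.3, 0], [3.6, 4.1, -0.3, 0]]])

```text
t: 6.35
tcp_pos: [0.56, 0.2556, 0.173]
tool_rot: [-0.5, 0.5, 0.5, 0.5]
force: [0.8, 0.2, 2.3]
finger_gap: 0.001
```

>>> arm_command(series=[[[3.6, 4.1, -0.2, 0], [3.6, 4.1, -0.2, 0], [4.2, 3.4, -0.2, 0], [4.3, 3.4, -0.2, 0], [4.3, 3.4, -0.2, 0], [4.3, 3.4, -0.2, 0], [4.5, 2.6, -0.2, 0], [4.7, 2.6, -0.2, 0], [4.7, 2.6, 0, 0], [4.8, 2.6, 0, 0]]])

```text
t: 7.35
tcp_pos: [0.5281, 0.2539, 0.13]
tool_rot: [-0.5, 0.5, 0.5, 0.5]
force: [-0.5, -0.0, 2.0]
finger_gap: 0.004
```

>>> arm_command(series=[[[4, 1.5, 0, 0], [4, 1.5, 0, 0], [4, 1, 0, 0], [4, 1, 0, 0], [4, 1, 0, 0], [3, 1, 0, 0], [3, 0.5, 0, 0], [3, 0.5, 0, 0], [2.5, 0.5, 0, 0], [2, 0, 0, 0]]])

```text
t: 8.35
tcp_pos: [0.5197, 0.254, 0.0967]
tool_rot: [-0.5, 0.5, 0.5, 0.5]
force: [-1.0, -0.8, 0.5]
finger_gap: -0.002
```

>>> arm_command(series=[[[1, 0, 0, 0], [1, 0, 0, 0], [1, 0, 0, 0], [1, 0, 0, 0], [1, 0, 0, 0], [1, 0, 0, 0], [1, 0, 0, 0], [1, 0, 0, 0], [0.5, 0, 0, 0], [0.5, 0, 0, 0]]])

```text
t: 9.35
tcp_pos: [0.5198, 0.254, 0.0879]
tool_rot: [-0.5, 0.5, 0.5, 0.5]
force: [-1.0, 1.0, 0.8]
finger_gap: -0.001
```

>>> arm_command(series=[[[0.5, 0, 0, 0], [0.5, 0, 0, 0], [0.5, 0, 0, 0], [0.5, 0, 0, 0], [0, 0, 0, 0]]])

```text
t: 9.85
tcp_pos: [0.5199, 0.254, 0.0858]
tool_rot: [-0.5, 0.5, 0.5, 0.5]
force: [-0.1, 0.5, 0.7]
finger_gap: -0.0
```

>>> arm_command(series=[[[0.5, 0, 0, 0], [0.5, 0, 0, 0], [0.5, 0, 0, 0], [0.5, 0, 0, 0], [0, 0, 0, 0]]])

```text
t: 10.35
tcp_pos: [0.5199, 0.254, 0.0838]
tool_rot: [-0.5, 0.5, 0.5, 0.5]
force: [0.3, -0.8, 0.2]
finger_gap: 0.002
```

```bash
python3 look.py v3 290 120 120 96 220 90 120 96
```

```text
(no output)
```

View pics/v3.png

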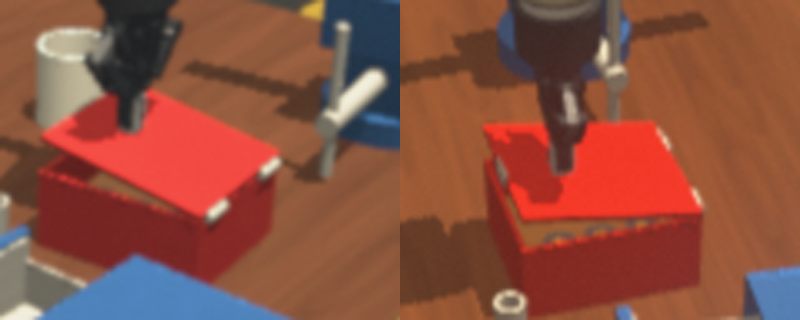

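The lid is down but still slightly open (free edge lifted, gap visible in both crops) although the TCP reads 84 mm. I triangulate the tip and the free edge to find out why.

Run:
```python
from h import *
np.set_printoptions(precision=4,suppress=True)
sc=lambda u,v:('scene',290+u*.3,120+v*.3); sd=lambda u,v:('side',220+(u-400)*.3,90+v*.3)
for n,a,b in [('tip',(131,130),(562,172)),('free-',(42,138),(523,218)),('free+',(155,92),(485,125)),('hinge-',(205,215),(700,212)),('hinge+',(278,155),(660,122))]:
    print(n,*tri(sc(*a),sd(*b)))
```

```text
tip [0.5204 0.254  0.1074] 0.0042530332525542724
free- [0.4708 0.1839 0.1128] 0.0005799273745972642
free+ [0.4685 0.3726 0.0889] 0.0029562666891145457
hinge- [0.6375 0.2006 0.0805] 0.004935028751652393
hinge+ [0.6337 0.3331 0.0889] 0.0018370382660282802
```

Seen tip height (≈0.105) is about 20 mm above the reported TCP, and matches the lid surface with the lid ≈8° open. I keep lowering gently, watching the force.

>>> arm_command(series=[[[1.5, 0, 0, 0], [1.5, 0, 0, 0], [1.5, 0, 0, 0], [1.5, 0, 0, 0], [1.5, 0, 0, 0], [1.5, 0, 0, 0], [1, 0, 0, 0], [1, 0, 0, 0], [1, 0, 0, 0], [0, 0, 0, 0]]])

```text
t: 11.45
tcp_pos: [0.52, 0.254, 0.0718]
tool_rot: [-0.5, 0.5, 0.5, 0.5]
force: [0.8, 0.1, 0.2]
finger_gap: 0.001
```

>>> arm_command(series=[[[1, 0, 0, 0], [1, 0, 0, 0], [0.5, 0, 0, 0], [0.5, 0, 0, 0], [0, 0, 0, 0]]])

```text
t: 11.95
tcp_pos: [0.5199, 0.254, 0.0688]
tool_rot: [-0.5, 0.5, 0.5, 0.5]
force: [-0.4, 0.4, -0.0]
finger_gap: 0.005
```

```bash
python3 look.py v4 290 120 120 96 220 90 120 96; python3 -c "
from station import status
import numpy as np
s=status.sense();print(s['force'],s['ft_torque'],s['tcp_pos'],s['finger_gap'])"
```

```text
[ 0.83000723  0.42712866 -0.30452096] [ 0.03822751 -0.0750066   0.01640388] [0.5201066  0.25401323 0.06886085] -0.0024266596102434997
```

View pics/v4.png

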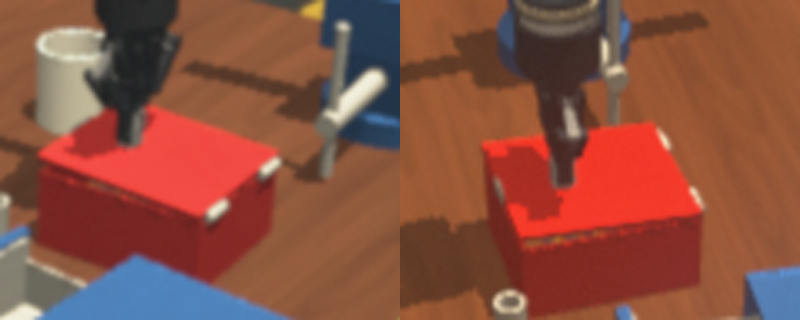

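Nearly shut: only a thin slit is left. I continue in half-millimetre steps until the force rises.

>>> arm_command(series=[[[0.5, 0, 0, 0], [0.5, 0, 0, 0], [0.5, 0, 0, 0], [0.5, 0, 0, 0], [0, 0, 0, 0]]])

```text
t: 12.55
tcp_pos: [0.5199, 0.254, 0.0669]
tool_rot: [-0.5, 0.5, 0.5, 0.5]
force: [-0.0, -0.1, 1.0]
finger_gap: 0.0
```

>>> arm_command(series=[[[0.5, 0, 0, 0], [0.5, 0, 0, 0], [0.5, 0, 0, 0], [0.5, 0, 0, 0], [0, 0, 0, 0]]])

```text
t: 13.05
tcp_pos: [0.5197, 0.254, 0.0648]
tool_rot: [-0.5, 0.5, 0.5, 0.5]
force: [-0.4, -0.9, 1.1]
finger_gap: -0.0
```

>>> arm_command(series=[[[0.5, 0, 0, 0], [0.5, 0, 0, 0], [0.5, 0, 0, 0], [0.5, 0, 0, 0], [0, 0, 0, 0]]])

```text
t: 13.55
tcp_pos: [0.5199, 0.254, 0.0628]
tool_rot: [-0.5, 0.5, 0.5, 0.5]
force: [0.2, -0.1, 0.8]
finger_gap: -0.001
```

>>> arm_command(series=[[[0.5, 0, 0, 0], [0.5, 0, 0, 0], [0, 0, 0, 0]]])

```text
t: 13.85
tcp_pos: [0.52, 0.2541, 0.0619]
tool_rot: [-0.5, 0.5, 0.5, 0.5]
force: [0.4, 0.6, -0.0]
finger_gap: -0.0
```

```bash
python3 look.py v5 290 120 120 96 220 90 120 96
```

```text
(no output)
```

View pics/v5.png

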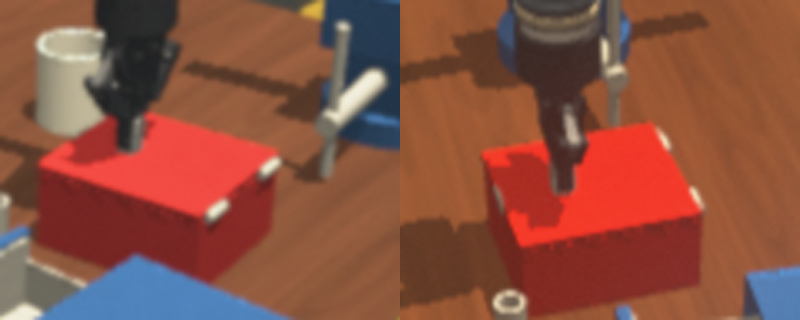

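The lid now looks flat on the case, with no slit visible. I press until the stop is felt.

>>> arm_command(series=[[[0.5, 0, 0, 0], [0.5, 0, 0, 0], [0, 0, 0, 0]]])

```text
t: 14.25
tcp_pos: [0.52, 0.254, 0.0613]
tool_rot: [-0.5, 0.5, 0.5, 0.5]
force: [-0.0, -0.8, 4.1]
finger_gap: 0.002
```

>>> arm_command(series=[[[0.5, 0, 0, 0], [0.5, 0, 0, 0], [0, 0, 0, 0]]])

```text
t: 14.55
tcp_pos: [0.52, 0.254, 0.0612]
tool_rot: [-0.5, 0.5, 0.5, 0.5]
force: [-3.1, -1.9, 10.3]
finger_gap: 0.003
```

Stop felt (10 N, no further travel at TCP z=0.061, so the true tip sits ~26 mm above the reported TCP). I rise straight off and go over to the green drawer.

>>> arm_command(series=[[[-10, 0, 0, 0], [-20, 0, 0, 0], [-20, 0, 0, 0], [-20, 0, 0, 0], [-20, 0, 0, 0], [-20, 0, 0, 0], [-20, 0, 0, 0], [-20, 0, 0, 0], [0, 3, -10, 0], [0, 5, -17, 0]]])

```text
t: 15.55
tcp_pos: [0.5116, 0.2266, 0.2097]
tool_rot: [0.5, -0.5, -0.5, -0.5]
force: [0.7, -0.2, -0.9]
finger_gap: 0.002
```

>>> arm_command(series=[[[0, 3, -27, 0], [0, 3, -27, 0], [0, 3, -27, 0], [0, 3, -27, 0], [0, 3, -27, 0], [0, 3, -27, 0], [0, 3, -27, 0], [0, 3, -27, 0], [0, 3, -27, 0], [0, 3, -27, 0]]])

```text
t: 16.55
tcp_pos: [0.479, -0.0445, 0.2083]
tool_rot: [-0.498, 0.501, 0.501, 0.5]
force: [1.2, 0.7, 0.5]
finger_gap: -0.0
```

>>> arm_command(series=[[[0, 3, -27, 0], [0, 3, -27, 0], [0, 3, -27, 0], [0, 3, -27, 0], [0, 3, -27, 0], [0, 3, -27, 0], [0, 3, -27, 0], [0, 0, -27, 0], [0, 0, -24, 0], [0, 0, 0, 0]]])

```text
t: 17.55
tcp_pos: [0.4586, -0.286, 0.2083]
tool_rot: [-0.498, 0.502, 0.499, 0.501]
force: [0.2, 0.3, -0.1]
finger_gap: 0.001
```

Run:
```python
from station import status,snapshot
import cv2,numpy as np
s=status.sense();print(s['t'],s['tcp_pos'],s['tool_rot'],s['force'])
w,sd,sc=[snapshot(n)[:,:,::-1] for n in ['wrist','side','scene']]
c=lambda i,x,y,a,b:cv2.resize(i[y:y+b,x:x+a],(400,300),interpolation=cv2.INTER_CUBIC)
cv2.imwrite('pics/v6.png',np.vstack([np.hstack([c(w,0,0,560,420),c(sd,260,190,200,150)]),np.hstack([c(sc,150,170,200,150),c(sc,290,130,120,90)])]))
```

```text
17.55 [ 0.45864197 -0.2859643   0.20834191] [-0.49833454  0.50159822  0.49924737  0.50081332] [ 0.2447782   0.2884764  -0.11826603]
```

View pics/v6.png

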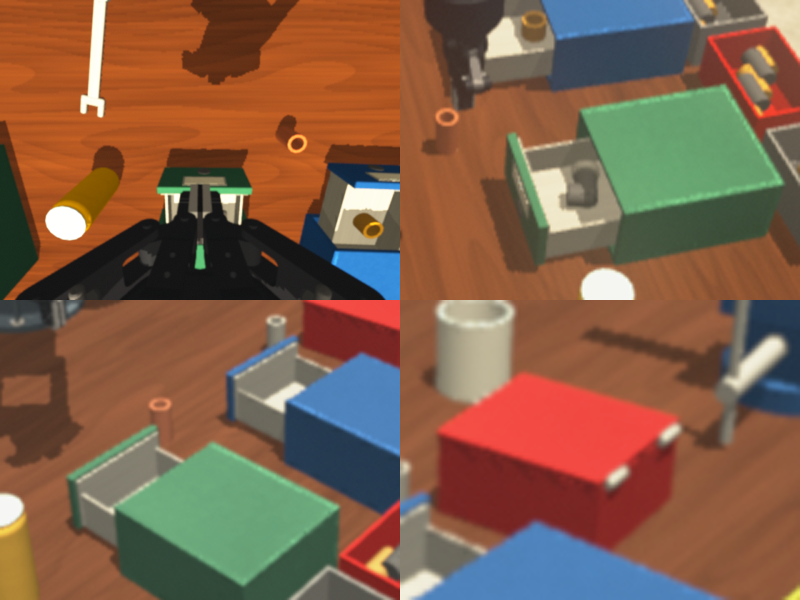

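The lid stays shut and looks flat. The wrist view shows the green front at cols 157–250, centred on the fingers (~200), and the bench in front of it is clear. One quick check of the face position and the fingertip offset.

Run:
```python
from h import *
from station import status
from scipy.spatial.transform import Rotation as R
np.set_printoptions(precision=4,suppress=True)
s=status.sense();T=np.eye(4);T[:3,:3]=R.from_quat(s['tool_rot']).as_matrix();T[:3,3]=s['tcp_pos']
for u,v,z in [(159,187,.09),(251,187,.09),(159,170,.014),(247,170,.014)]: print(onz('wrist',u*1.4,v*1.4,z,T))
p=camera_params('wrist');f=210/np.tan(np.radians(p['fovy'])/2);M=np.linalg.inv(p['mount'])
for d in (0,-.0135,-.025,-.04):
    c=M@np.array([d,0,0,1]);print(d,(f*c[0]/c[2]+p['cx'])/1.4,(f*c[1]/c[2]+p['cy'])/1.4)
```

```text
[ 0.5296 -0.3405  0.09  ]
[ 0.5302 -0.2068  0.09  ]
[ 0.536  -0.3539  0.014 ]
[ 0.5366 -0.1966  0.014 ]
0 199.39306080986066 178.38409974368454
-0.0135 199.37228318236032 185.9594759404682
-0.025 199.35201730952286 193.34827000259213
-0.04 199.32113356162674 204.60826629793377
```

>>> arm_command(series=[[[20, 0, 1, 0], [20, 0, 1, 0], [20, 0, 1, 0], [20, 0, 1, 0], [20, 0, 1, 0], [20, 0, 0, 0], [20, 0, 0, 0], [15, 0, 0, 0], [8, 0, 0, 0], [0, 0, 0, 0]]])

```text
t: 18.7
tcp_pos: [0.4595, -0.2763, 0.046]
tool_rot: [-0.499, 0.5, 0.501, 0.5]
force: [0.5, 0.2, 0.2]
finger_gap: 0.005
```

>>> arm_command(series=[[[0, -7, 0, 0], [0, -7, 0, 0], [0, -7, 0, 0], [0, -7, 0, 0], [0, -7, 0, 0], [0, -7, 0, 0], [0, -4, 0, 0], [0, -4, 0, 0], [0, -4, 0, 0], [0, -4, 0, 0]]])

```text
t: 19.7
tcp_pos: [0.5186, -0.2779, 0.0468]
tool_rot: [-0.5, 0.5, 0.5, 0.5]
force: [0.7, -0.1, -0.3]
finger_gap: -0.002
```

>>> arm_command(series=[[[0, -4, 0, 0], [0, -4, 0, 0], [0, -4, 0, 0], [0, -4, 0, 0], [0, -4, 0, 0], [0, -4, 0, 0]]])

```text
t: 20.3
tcp_pos: [0.5427, -0.2782, 0.0468]
tool_rot: [-0.5, 0.5, 0.5, 0.5]
force: [-2.7, -0.7, 0.2]
finger_gap: 0.0
```

Contact with the drawer (≈3 N, as expected). I push on at 40 mm/s, slowing towards x≈0.60.

>>> arm_command(series=[[[0, -4, 0, 0], [0, -4, 0, 0], [0, -4, 0, 0], [0, -4, 0, 0], [0, -4, 0, 0], [0, -4, 0, 0], [0, -4, 0, 0], [0, -4, 0, 0], [0, -3, 0, 0], [0, -3, 0, 0]]])

```text
t: 21.3
tcp_pos: [0.5807, -0.278, 0.047]
tool_rot: [-0.5, 0.5, 0.5, 0.5]
force: [-2.6, -2.1, 1.0]
finger_gap: 0.004
```

>>> arm_command(series=[[[0, -1.5, 0, 0], [0, -1.5, 0, 0], [0, -1.5, 0, 0], [0, -1.5, 0, 0], [0, -1, 0, 0], [0, -1, 0, 0], [0, -1, 0, 0], [0, -1, 0, 0], [0, -1, 0, 0], [0, 0, 0, 0]]])

```text
t: 22.3
tcp_pos: [0.5917, -0.278, 0.0469]
tool_rot: [-0.5, 0.5, 0.5, 0.5]
force: [-2.4, -1.7, 0.8]
finger_gap: 0.003
```

>>> arm_command(series=[[[0, -1, 0, 0], [0, -1, 0, 0], [0, -1, 0, 0], [0, -1, 0, 0], [0, -1, 0, 0], [0, -1, 0, 0], [0, 0, 0, 0]]])

```text
t: 23.0
tcp_pos: [0.5977, -0.278, 0.0469]
tool_rot: [-0.5, 0.5, 0.5, 0.5]
force: [-2.0, -0.3, 0.1]
finger_gap: 0.001
```

>>> arm_command(series=[[[0, -1, 0, 0], [0, -1, 0, 0], [0, 0, 0, 0]]])

```text
t: 23.3
tcp_pos: [0.5997, -0.278, 0.0469]
tool_rot: [-0.5, 0.5, 0.5, 0.5]
force: [-1.6, -0.4, 0.8]
finger_gap: 0.002
```

>>> arm_command(series=[[[0, -1, 0, 0], [0, -1, 0, 0], [0, 0, 0, 0]]])

```text
t: 23.6
tcp_pos: [0.6014, -0.278, 0.0469]
tool_rot: [-0.5, 0.5, 0.5, 0.5]
force: [-2.8, -1.4, 2.1]
finger_gap: 0.002
```

>>> arm_command(series=[[[0, -1, 0, 0], [0, -1, 0, 0], [0, 0, 0, 0]]])

```text
t: 23.9
tcp_pos: [0.6013, -0.2779, 0.0469]
tool_rot: [-0.499, 0.501, 0.501, 0.499]
force: [-7.9, -2.1, 4.1]
finger_gap: 0.002
```

>>> arm_command(series=[[[0, -0.5, 0, 0], [0, -0.5, 0, 0], [0, 0, 0, 0]]])

```text
t: 24.2
tcp_pos: [0.6013, -0.2779, 0.0469]
tool_rot: [-0.498, 0.501, 0.502, 0.499]
force: [-8.8, -2.9, 5.9]
finger_gap: 0.002
```

The drawer is at its stop: x=0.601 against the predicted 0.602, and 9 N with no further travel. I back off straight, rise, and check.

>>> arm_command(series=[[[0, 4, 0, 0], [0, 10, 0, 0], [0, 15, 0, 0], [0, 20, 0, 0], [0, 20, 0, 0], [0, 20, 0, 0], [-15, 10, 0, 0], [-20, 0, 0, 0], [-20, 0, 0, 0], [-20, 0, 0, 0]]])

```text
t: 25.2
tcp_pos: [0.5057, -0.2778, 0.1226]
tool_rot: [-0.5, 0.5, 0.499, 0.501]
force: [-1.2, 0.2, -0.0]
finger_gap: -0.001
```

>>> arm_command(series=[[[-20, 0, 0, 0], [-20, 0, 0, 0], [-20, 0, 0, 0], [-20, 0, 0, 0], [-20, 0, 0, 0], [0, 0, 0, 0]]])

```text
t: 25.8
tcp_pos: [0.5075, -0.279, 0.2248]
tool_rot: [0.503, -0.5, -0.497, -0.501]
force: [1.0, -0.2, 0.1]
finger_gap: 0.002
```

Run:
```python
from station import status,snapshot
import cv2,numpy as np
s=status.sense();print(s['t'],s['tcp_pos'],s['force'])
w,sd,sc=[snapshot(n)[:,:,::-1] for n in ['wrist','side','scene']]
c=lambda i,x,y,a,b:cv2.resize(i[y:y+b,x:x+a],(400,300),interpolation=cv2.INTER_CUBIC)
cv2.imwrite('pics/v7.png',np.vstack([np.hstack([c(sd,220,110,240,180),c(sd,310,225,160,120)]),np.hstack([c(sc,150,140,240,180),c(sd,220,95,120,90)])]))
```

```text
25.8 [ 0.50749083 -0.2790372   0.22480312] [ 0.95149997 -0.17719619  0.06355169]
```

View pics/v7.png

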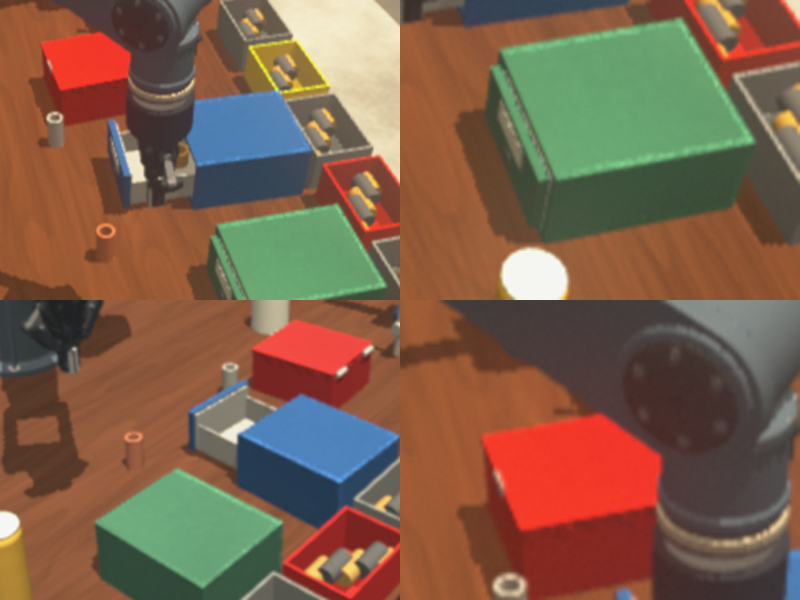

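The green front sits flush against the unit, and the lid lies flat. The blue drawer is still open, both nipples stand where they were, and the arm is clear. I hand in.

```bash
python3 -c "
from station import ticket
print(ticket.sign_off())"
```

```text
the job is handed in; nothing more can be done
None
```

The die-case lid and the green drawer are both shut, and the job was handed in at about 26 s of the 58 s allowed. `sign_off` gives no verdict, so the result rests on my own checks below.

- **Lid:** I swung it down from behind with the closed fingertips on its outer face, then pressed gently until it met its stop at about 10 N. In the pictures taken afterwards it lies flat with no slit.
- **Drawer:** I pushed on the outer face at 40 mm/s, slowing to about 10 mm/s near the end. It stopped with the tool at x = 0.601, against a predicted 0.602, at about 9 N with no further travel. Its front sits flush in the last picture.
- **Rest of the scene:** In the last picture the blue drawer is still open and both nipples are standing in place. The fingers were clear of everything. I did not look at the wrench or mug in the last picture, and only part of the oil can was in it, but the arm never worked near them. The elbow is now hidden inside the shut drawer, so I could not check it.

**Disagreement:** When the lid reached its stop, the reported TCP was about 27 mm below the lid's known top. Two camera views put the fingertip about 20 mm above the reported TCP. One wrist image suggested only about 10 mm. I did not resolve this, so I finished the lid on the force reading and the pictures, and chose the drawer push height to be safe for any of these offsets.

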